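# Put the blue battery pack on charge

## Task

Put the blue-topped battery pack on charge: with the fingertips, push it along its bay until it is fully home against the stop of the charging dock, then flip the toggle lever of that same bay past center so it snaps over to the green side, away from the packs. Only push, do not grasp or lift anything; leave the orange-topped pack, the other lever and the bottles and carton around the dock alone.

Things in the scene. Friction and masses are not known exactly. Their poses are not given: they have to be found in the camera images.
- dock: Fixed two-bay charging dock, 205 x 232 mm, yaw within 20 degrees. Origin on the bench top, under the stop face, midway between the bays. x: the way packs slide home, y left, z up. Floor 8 mm high from x = -135 mm to 0. Grey housing at x = 0 to 70 mm, 45 mm high; its front face (x = 0) is the stop. Lever pivots on it at x = 35, y = +55 and -55, z = 45 mm; green mark on each lever's far side (ON).
- stop_left (a point): Point on the stop face of the left bay, on the bay's centre line at dock y = +55 mm, at floor height (8 mm above the bench). The bay's channel is 70 mm wide; its guide walls are 8 mm thick, rise to 30 mm above the bench and run from the stop to 112 mm in front of it.
- stop_right (a point): The same point of the right bay, at dock y = -55 mm.
- pack_blue: Loose battery pack, ivory with a blue top, 75 mm (dock x) by 65 mm (dock y) by 50 mm high, about 0.45 kg; origin at the centre of its underside. It stands on the floor of one of the bays (left or right varies), 15 to 50 mm short of home. Home: touching the stop, origin at dock x = -37.5 mm. Slides with a few newtons.
- pack_orange: Loose battery pack of the same size with an orange top, in the other bay, also short of home; to be left alone. Origin at the centre of its underside.
- lever_left (a joint): Toggle lever of the left bay (dock y = +55 mm): angle in rad. 0 = OFF, leaning 0.5 rad from vertical toward the packs (dock -x); 1.0 = ON, leaning 0.5 rad the other way (dock +x). Spring over-center: it falls back below 0.5 and snaps on by itself above 0.5; about 3 N at the knob moves it.
- lever_right (a joint): Toggle lever of the right bay (dock y = -55 mm), same values and behaviour.
- lever_left_knob (a point): Centre of the yellow ball knob (24 mm across) on the left lever, 55 mm from its pivot; about 93 mm above the bench at either end of the swing, 100 mm at mid swing. Stalk 9 mm thick.
- lever_right_knob (a point): Centre of the same knob on the right lever.
- grease_can: Bystander: bare-metal can with a green band, 56 mm across, 150 mm high, left of the dock; origin at the centre of its underside.
- oil_bottle: Bystander: grey oil bottle 68 mm across, 160 mm high, red cap, right of the dock; origin at the centre of its underside.
- carton: Bystander: cardboard carton 90 x 70 x 60 mm, left of the dock, nearer the robot; origin at the centre of its underside.
Things that resemble listed ones, but are neither listed nor needed, are in the scene too. What is shaped like the pack_blue but pink or red is not meant.

How it is judged (in metres and radians):
On the way, in this order (a step that is already met when the one before it is completed fails the run):
1. the blue pack is fully home against the stop of its bay (x of pack_blue in the frame of dock above -0.0415 m and height (world z) of pack_blue below 0.012 m), for 0.2 s.
2. the lever of the blue pack's bay has snapped on, the other is still off (((y of pack_blue in the frame of dock above 0 m and value of joint lever_left above 0.9 rad and value of joint lever_right below 0.1 rad) or (not (y of pack_blue in the frame of dock above 0 m) and value of joint lever_right above 0.9 rad and value of joint lever_left below 0.1 rad))), for 0.2 s.
At the end, for the whole second after the job is handed in: The blue pack stands flat and at rest in its bay within 4 mm of the stop; the lever of that bay reads above 0.9 rad (ON), the other below 0.1 rad (OFF); the orange pack is within 12 mm of its start (all of step 1 and ((y of pack_blue in the frame of dock above 0 m and value of joint lever_left above 0.9 rad and value of joint lever_right below 0.1 rad) or (not (y of pack_blue in the frame of dock above 0 m) and value of joint lever_right above 0.9 rad and value of joint lever_left below 0.1 rad)) and angle between pack_blue's own z axis and vertical below 0.1 rad and linear speed of pack_blue below 0.02 m/s and distance of pack_orange from where it was at the start of the episode below 0.012 m); the robot touches nothing.
It fails at once if the blue pack is lifted (more than 10 mm) or tipped (height (world z) of pack_blue above 0.018 m or angle between pack_blue's own z axis and vertical above 0.25 rad).
It fails at once if the orange pack is moved more than 12 mm (distance of pack_orange from where it was at the start of the episode above 0.012 m).
It fails at once if the other bay's lever is moved by more than 0.4 rad ((y of pack_blue in the frame of dock above 0 m and value of joint lever_right above 0.4 rad) or (not (y of pack_blue in the frame of dock above 0 m) and value of joint lever_left above 0.4 rad)).
It fails at once if a bottle, can or carton is moved more than 30 mm or tipped ((distance of grease_can from where it was at the start of the episode above 0.03 m or angle between grease_can's own z axis and vertical above 0.3 rad) or (distance of oil_bottle from where it was at the start of the episode above 0.03 m or angle between oil_bottle's own z axis and vertical above 0.3 rad) or (distance of carton from where it was at the start of the episode above 0.03 m or angle between carton's own z axis and vertical above 0.3 rad)).
It also fails if it takes over 48 s, if anything falls off the work surface, if the arm or the gripper's body presses on something with over 40 N, if the wrist force passes 120 N, or if a joint passes its speed limit or range.

## Robot

A 7-joint arm with a two-finger parallel gripper is mounted at the origin on the work surface. World frame = base frame: x ahead of the robot, y to its left, z up, the work surface at z = 0. Lengths are in m, angles in degrees, forces in N, time in s.
With the tool pointing down it reaches from about 0.425 to 0.95 m from the base axis. Payload 4.7 kg.
Tool frame: the origin (TCP) lies midway between the tips of the shut fingers; the grasp point (between the pads) lies 19 mm behind it (r.hold_point_z is the distance from the TCP to the grasp point, in m); z points along the fingers, x is the direction in which the jaws open and shut, and the axes are right-handed (so a half turn about z gives the same grasp; the last joint's range is limited). The gripper opens to 87 mm and grips with 3 to 60 N. Pads are 19 mm wide; open, the fingers measure 117 mm over their backs; the gripper's body (75 mm by 190 mm) begins 51 mm behind the grasp point.
Start: joints at [-65.598, 26.849, -2.785, 87.806, 1.381, 65.374, -4.715], TCP at [0.296, 0.606, 0.223] pointing down, gripper open.
Joint ranges: [-148.3, 148.3], [-19.14, 114.17], [-79.39, 73.82], [5.75, 140.21], [-59.74, 239.74], [12.07, 113.84], [-152.46, 152.46]. Speed limits (degrees/s): [147.25, 147.25, 180, 180, 180, 180, 180].

## Interface

Orientations are given as [roll, pitch, yaw] about the fixed x, y, z axes, in that order (R = Rz(yaw) Ry(pitch) Rx(roll)).
In Python, from cell import r, vision, job gives the robot as it stands.
- The arm moves only by the tool step_arm, never from a script. Its argument "moves" is a list of rows, each a list of 3 entries, a list of its own where there are three numbers: the opening, from 0 (shut) to 1 (fully open), then the shift along the tool's x, y, z in mm, then the turn, a rotation vector about the tool's x, y, z in rad. In form: [[claw, [tx, ty, tz], [rx, ry, rz]], ...]. A call has 1 to 12 rows; each row shifts and turns the commanded pose from where the row before left it, along the tool's axes as they then stand; what a row does not reach is not made up. A row lasts 1/10 s, in which the tool goes at most 50 mm and 8.59 degrees, less where a joint would pass 70% of its speed; a pose out of reach is approached as far as the arm can. A call is refused whole if a number of a shift passes 50 or a number of a turn 0.15, either way. A call with a gripper value outside its range is refused whole. The fingers move at their own pace and stop on an object; "grip_force" is the grip in N (left out, the last holds). Time passes only in rows, so rows that do not move let the fingers close. It gives the time, the measured TCP pose, the force and the opening at its end, in the units of the state.
- r.observe(): the state, without advancing time (a new reading comes with each control period).
- vision.grab_frame(name): name is "side" or "top"; returns the picture (480x640x3 uint8, red, green, blue); there is no depth.
- vision.get_calibration(name): a dict with "fx", "fy", "cx", "cy" (pixels), "T" (4x4, takes a point from camera to world coordinates). Camera axes: x right, y up, looking along -z (the intrinsics and any distortion apply to the point x, -y, -z); pixel columns grow to the right and rows downward; lengths in m; the calibration is good to about 2 mm. A picture is of the moment at which its call begins. get_calibration takes no time and is no camera call.
- job.job_done(): hands the job in, once; it reports no verdict.
The state is a dict: "time": time; "q": joint angles; "qvel": joint speeds; "joint_efforts": joint torques, N m; "ee_pos": TCP position; "ee_rot": TCP orientation; "force": force on the tool from outside, world axes, zero at the start; "moment": the same for the moment, N m; "finger_gap": opening from 0.0 (shut) to 1.0 (fully open).
Only numpy, scipy, OpenCV 4.12 (cv2) and the standard library are available. Lean on these libraries where they do the work, as an engineer would, in place of code of your own. Each camera call takes 0.05 s, during which the arm holds its last target.

## Working session

There is one attempt and no reset: what is moved stays moved. The work goes in short steps, Python scripts to look and compute and a tool call to move; the robot and the scene stay as the last step left them, time stands still between calls to the robot, and variables do not carry over. Pictures are saved under pics/ and viewed, and the job is handed in when it is done.

Besides the shell and the picture viewer there is one more tool, called after ">>>" as name(argument=value, ...) on one line, values as JSON. step_arm: Moves the arm, as the interface text tells. Its arguments: {"type":"object","properties":{"moves":{"type":"array","items":{"type":"array"}},"grip_force":{"type":"number"}},"required":["moves"]}

```bash
mkdir -p pics
python3 - <<'E'
from cell import r,vision,job
import cv2,numpy as np
for n in("top","side"):
    f=vision.grab_frame(n);cv2.imwrite(f"pics/{n}0.png",f[:,:,::-1])
    c=vision.get_calibration(n);print(n,{k:(np.round(v,4).tolist() if k=='T' else v) for k,v in c.items()})
print(r.observe())
E
```

```text
top {'fx': 563.5245535825713, 'fy': 563.5245535825713, 'cx': 319.84766247345044, 'cy': 246.65280861279572, 'T': [[0.0138, 0.9848, -0.1729, 0.3612], [-0.9999, 0.0139, -0.0008, 0.0293], [0.0016, 0.1729, 0.9849, 1.1233], [0.0, 0.0, 0.0, 1.0]]}
side {'fx': 506.65612508996816, 'fy': 506.65612508996816, 'cx': 328.74608730374695, 'cy': 248.20356125582134, 'T': [[0.8069, 0.4531, -0.3789, 0.1635], [-0.5903, 0.6401, -0.4918, -0.435], [0.0197, 0.6205, 0.784, 0.8391], [0.0, 0.0, 0.0, 1.0]]}
{'time': 0.1, 'q': array([-65.5982106 ,  26.89247873,  -2.7831187 ,  87.86721356,
         1.38245812,  65.37521121,  -4.71424569]), 'qvel': array([ 0.04956219, -0.14331846,  0.06068862, -0.10670098,  0.02228963,
        0.08638417,  0.07105417]), 'joint_efforts': array([ 4.78725906e-04, -5.09167564e+01, -8.13274342e-02, -2.36827451e+01,
       -6.14973670e-02,  3.44320096e-02,  4.51498670e-05]), 'ee_pos': array([0.29627922, 0.60589757, 0.22160427]), 'ee_rot': array([1.79994437e+02, 1.01153764e-01, 6.39448535e+01]), 'force': array([ 0.31129779, -0.2016099 ,  0.17308042]), 'moment': array([ 0.05807621,  0.01241375, -0.02453333]), 'finger_gap': 0.9995992079721914}
```

View pics/top0.png

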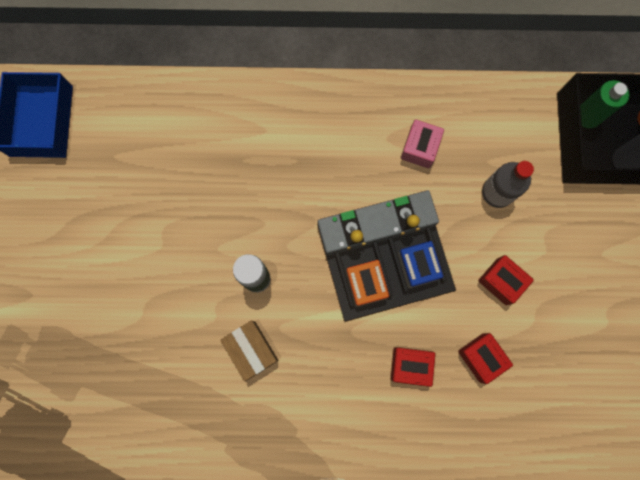

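View pics/side0.png

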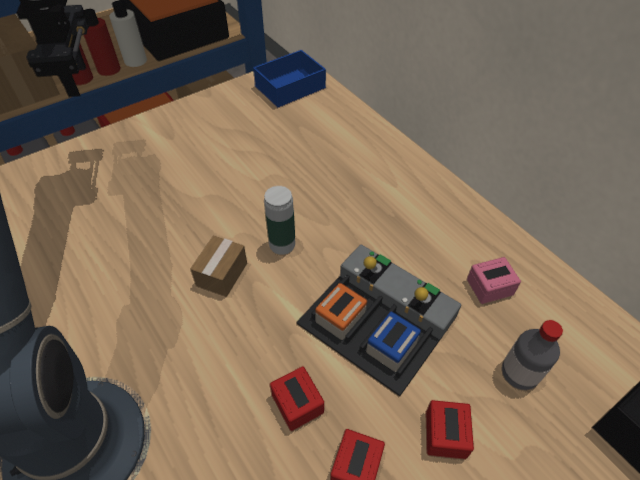

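The blue-topped pack is in the right bay, at top (421,264) and side (395,338). The orange one is in the left bay at top (368,283). The red and pink packs stand outside the dock, and the blue tray at top (35,115) is not a pack. I'll enlarge to confirm and to pick out corners.

Run:
```python
import cv2
a=cv2.imread('pics/top0.png')[180:330,305:465];cv2.imwrite('pics/top0c.png',cv2.resize(a,None,fx=4,fy=4,interpolation=cv2.INTER_CUBIC)[:600])
a=cv2.imread('pics/side0.png')[235:395,290:470];cv2.imwrite('pics/side0c.png',cv2.resize(a,None,fx=3.75,fy=3.75,interpolation=cv2.INTER_CUBIC))
```

```text
(no output)
```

View pics/top0c.png

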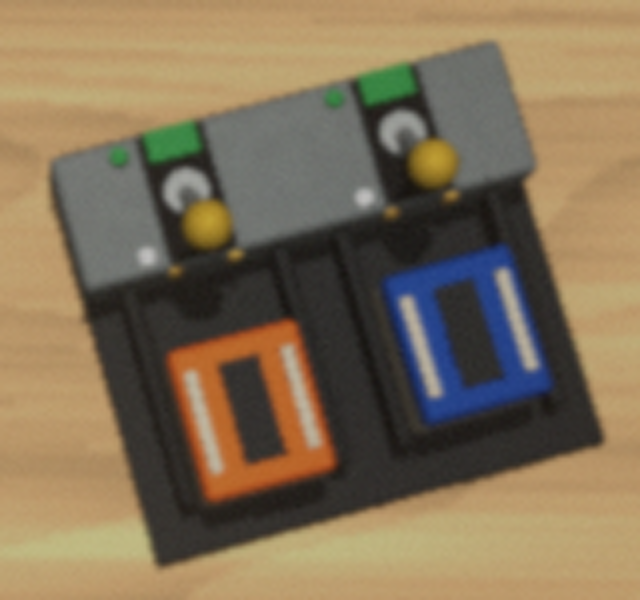

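View pics/side0c.png

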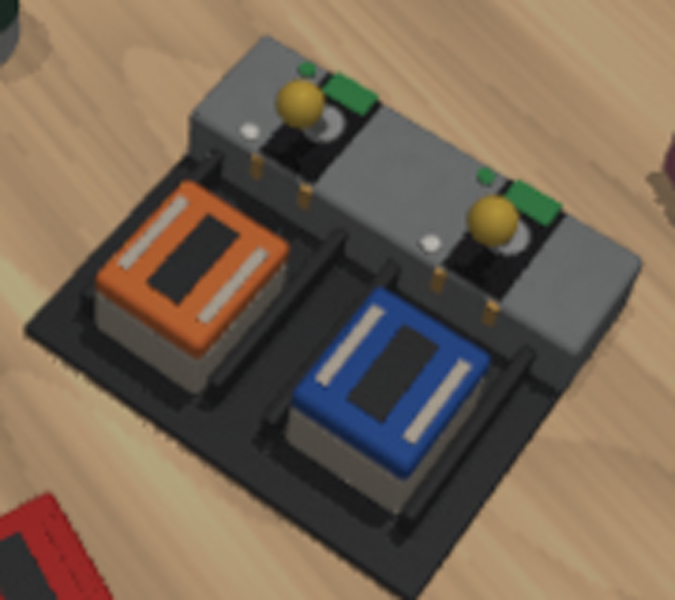

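Both crops confirm blue in the right bay and orange in the left. Both levers lean toward the packs (OFF). Next I fit the dock and pack poses.

```bash
cat > h.py <<'E'
import numpy as np
from cell import r,vision,job
C={n:vision.get_calibration(n) for n in("top","side")}
def proj(n,P):
    c=C[n];T=np.array(c["T"]);p=(np.asarray(P)-T[:3,3])@T[:3,:3]
    return np.c_[c["fx"]*p[:,0]/-p[:,2]+c["cx"],c["fy"]*-p[:,1]/-p[:,2]+c["cy"]]
def rig(d,P):
    P=np.asarray(P,float);c,s=np.cos(d[2]),np.sin(d[2])
    return np.c_[d[0]+c*P[:,0]-s*P[:,1],d[1]+s*P[:,0]+c*P[:,1],P[:,2]]
E
cat > fit.py <<'E'
from h import *
from scipy.optimize import least_squares
D=[[.07,.116,.045],[.07,-.116,.045],[0,-.116,.045],[0,.116,.045],[-.135,.116,.008],[-.135,-.116,.008],[.035-.0264,-.055,.0933],[.035-.0264,.055,.0933]]
K=[[.0375,.0325,.058],[.0375,-.0325,.058],[-.0375,-.0325,.058],[-.0375,.0325,.058]]
t=lambda L:np.array(L)/4+[305,180]; s=lambda L:np.array(L)/3.75+[290,235]
dt=t([[52,160],[497,42],[535,170],[88,290],[158,566],[603,440],[433,163],[207,224]])
ds=s([[265,37],[640,262],[572,355],[190,118],[25,330],[412,600],[493,221],[300,104]])
bt=t([[383,280],[508,245],[552,385],[430,425]]);bs=s([[380,288],[490,355],[403,475],[292,395]])
ot=t([[168,350],[298,318],[338,465],[207,503]]);os_=s([[187,181],[290,248],[198,355],[97,280]])
def fit(M,a,b,x0):
    return least_squares(lambda d:np.r_[(proj("top",rig(d,M))-a).ravel(),(proj("side",rig(d,M))-b).ravel()],x0,loss='soft_l1')
f=fit(D,dt,ds,[.5,-.1,.2]);d=f.x;print("dock",d[:2],np.degrees(d[2]));print(np.round(f.fun.reshape(-1,2),1).tolist())
c_,s_=np.cos(d[2]),np.sin(d[2])
for n,a,b in(("blue",bt,bs),("orange",ot,os_)):
    p=fit(K,a,b,[d[0],d[1],d[2]]);q=p.x[:2]-d[:2]
    print(n,p.x[:2],"dock xy",c_*q[0]+s_*q[1],-s_*q[0]+c_*q[1],"relyaw",np.degrees(p.x[2]-d[2]),np.abs(p.fun).max())
print("right knob",rig(d,[D[6]]),"stopR",rig(d,[[0,-.055,.008]]))
E
python3 fit.py
```

```text
dock [ 0.57078027 -0.09405084] 16.209727745068932
[[-1.2, -1.1], [0.6, -2.0], [1.7, -0.7], [-0.6, 0.4], [0.0, -0.2], [1.3, 0.0], [0.2, -0.4], [0.3, -0.3], [-0.9, -1.5], [1.3, -0.7], [0.6, 0.8], [-1.7, -1.2], [-1.7, -0.5], [-0.4, 1.3], [-0.9, 0.6], [-0.8, 0.6]]
blue [ 0.5193206  -0.16608399] dock xy -0.06952230491973246 -0.05480438245372531 relyaw 0.5916278494222343 1.6519502582374344
orange [ 0.48139902 -0.06365237] dock xy -0.07734215829057643 0.05414117092419528 relyaw -0.7319827179603378 2.052291264972439
right knob [[ 0.59439187 -0.14446366  0.0933    ]] stopR [[ 0.58613375 -0.14686439  0.008     ]]
```

>>> step_arm(moves=[[0, [0, 0, -10], [0, 0, -0.148]], [0, [0, 0, -10], [0, 0, -0.148]], [0, [0, 0, -10], [0, 0, -0.148]], [0, [0, 0, -10], [0, 0, -0.148]], [0, [0, 0, 0], [0, 0, -0.146]], [0, [0, 0, 0], [0, 0, 0]], [0, [0, 0, 0], [0, 0, 0]]])

```text
time: 0.8
ee_pos: [0.2965, 0.606, 0.2619]
ee_rot: [-180.0, 0.1, 106.0]
force: [-0.1, 0.1, 0.1]
finger_gap: 0.445
```

```bash
cat >> h.py <<'E'
d0=np.array([0.57078,-0.09405,np.radians(16.21)])
def where():
    o=r.observe();q=o["ee_pos"][:2]-d0[:2];c,s=np.cos(d0[2]),np.sin(d0[2])
    print("t",o["time"],"dock xyz mm",np.round(1e3*np.array([c*q[0]+s*q[1],-s*q[0]+c*q[1],o["ee_pos"][2]]),1),"rot",np.round(o["ee_rot"],2),"F",np.round(o["force"],1),"gap",round(o["finger_gap"],3))
E
python3 -c "
from h import *
where()"
```

```text
t 0.8 dock xyz mm [-67.9 748.8 261.9] rot [-1.7995e+02  5.0000e-02  1.0604e+02] F [-0.1  0.1  0.1] gap 0.445
```

>>> step_arm(moves=[[0, [-40, 0, 0], [0, 0, 0]], [0, [-40, 0, 0], [0, 0, 0]], [0, [-40, 0, 0], [0, 0, 0]], [0, [-40, 0, 0], [0, 0, 0]], [0, [-40, 0, 0], [0, 0, 0]], [0, [-40, 0, 0], [0, 0, 0]], [0, [-40, 0, 0], [0, 0, 0]], [0, [-40, 0, 0], [0, 0, 0]], [0, [-40, 0, 0], [0, 0, 0]], [0, [-40, 0, 0], [0, 0, 0]], [0, [0, 0, 0], [0, 0, 0]], [0, [0, 0, 0], [0, 0, 0]]])

```text
time: 2.0
ee_pos: [0.4083, 0.2217, 0.2625]
ee_rot: [-180.0, -0.0, 106.0]
force: [0.3, 0.2, -0.3]
finger_gap: 0.003
```

```bash
python3 -c "
from h import *
where()"
```

```text
t 2.0 dock xyz mm [-67.9 348.6 262.5] rot [-1.7999e+02 -3.0000e-02  1.0600e+02] F [ 0.3  0.2 -0.3] gap 0.003
```

>>> step_arm(moves=[[0, [-40, 0, 0], [0, 0, 0]], [0, [-40, 0, 0], [0, 0, 0]], [0, [-40, 0, 0], [0, 0, 0]], [0, [-40, 0, 0], [0, 0, 0]], [0, [-40, 0, 0], [0, 0, 0]], [0, [-40, 0, 0], [0, 0, 0]], [0, [-40, -20, 0], [0, 0, 0]], [0, [-40, -20, 0], [0, 0, 0]], [0, [-40, -20, 0], [0, 0, 0]], [0, [-44, -20, 0], [0, 0, 0.004]], [0, [0, 0, 0], [0, 0, -0.008]], [0, [0, 0, 0], [0, 0, 0]]])

```text
time: 3.2
ee_pos: [0.4448, -0.1874, 0.2623]
ee_rot: [180.0, -0.0, 106.4]
force: [0.0, 0.5, -0.1]
finger_gap: 0.005
```

```bash
python3 -c "
from h import *
where()"
```

```text
t 3.2 dock xyz mm [-147.   -54.5  262.3] rot [ 1.8000e+02 -4.0000e-02  1.0638e+02] F [ 0.   0.5 -0.1] gap 0.005
```

>>> step_arm(moves=[[0, [0, 0, 40], [0, 0, 0]], [0, [0, 0, 40], [0, 0, 0]], [0, [0, 0, 40], [0, 0, 0]], [0, [0, 0, 40], [0, 0, 0]], [0, [0, 0, 40], [0, 0, 0]], [0, [0, 0, 20], [0, 0, 0]], [0, [0, 0, 12], [0, 0, 0]], [0, [0, 0, 0], [0, 0, 0]]])

```text
time: 4.0
ee_pos: [0.4443, -0.1858, 0.0292]
ee_rot: [-179.9, -0.1, 106.6]
force: [-0.9, 0.4, -1.0]
finger_gap: 0.01
```

Run:
```python
from h import *
import cv2
where()
f=vision.grab_frame("side")[:,:,::-1];cv2.imwrite('pics/s1.png',cv2.resize(f[200:440,230:550],None,fx=2.5,fy=2.5,interpolation=cv2.INTER_CUBIC))
```

```text
t 4.0 dock xyz mm [-147.1  -52.8   29.2] rot [-1.7989e+02 -1.3000e-01  1.0660e+02] F [-0.9  0.4 -1. ] gap 0.01
```

View pics/s1.png

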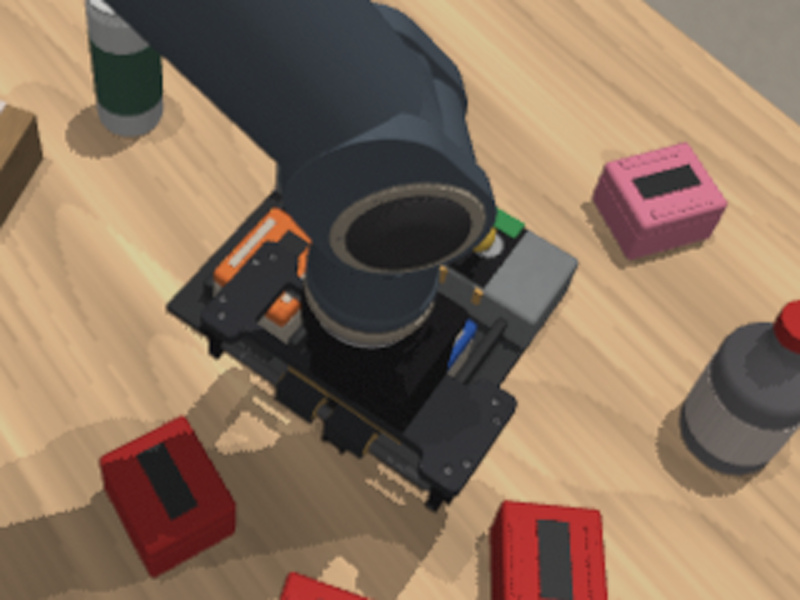

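The gripper is behind the blue pack, with its long body axis across the dock and clear of everything. I'll push gently now.

>>> step_arm(moves=[[0, [-1.5, 10, 0], [0, 0, 0]], [0, [0, 8, 0], [0, 0, 0]], [0, [0, 4, 0], [0, 0, 0]], [0, [0, 4, 0], [0, 0, 0]], [0, [0, 4, 0], [0, 0, 0]], [0, [0, 4, 0], [0, 0, 0]], [0, [0, 4, 0], [0, 0, 0]]])

```text
time: 4.75
ee_pos: [0.4788, -0.1791, 0.0303]
ee_rot: [-179.8, -0.1, 106.4]
force: [-5.2, -0.8, 4.5]
finger_gap: 0.008
```

```bash
python3 -c "
from h import *
where()"
```

```text
t 4.75 dock xyz mm [-112.1  -56.    30.3] rot [-1.7975e+02 -1.0000e-01  1.0639e+02] F [-5.2 -0.8  4.5] gap 0.008
```

>>> step_arm(moves=[[0, [0, 4, 0], [0, 0, 0]], [0, [0, 4, 0], [0, 0, 0]], [0, [0, 4, 0], [0, 0, 0]], [0, [0, 3, 0], [0, 0, 0]]])

```text
time: 5.15
ee_pos: [0.4933, -0.1749, 0.0302]
ee_rot: [-179.8, -0.1, 106.4]
force: [-5.6, -1.7, 5.0]
finger_gap: 0.003
```

>>> step_arm(moves=[[0, [0, 3, 0], [0, 0, 0]], [0, [0, 2, 0], [0, 0, 0]]])

```text
time: 5.35
ee_pos: [0.498, -0.1735, 0.0302]
ee_rot: [-179.8, -0.1, 106.4]
force: [-4.3, -1.7, 4.6]
finger_gap: 0.002
```

>>> step_arm(moves=[[0, [0, 2, 0], [0, 0, 0]], [0, [0, 2, 0], [0, 0, 0]]])

```text
time: 5.55
ee_pos: [0.5016, -0.1726, 0.0303]
ee_rot: [-179.7, -0.1, 106.4]
force: [-5.6, -1.2, 4.6]
finger_gap: 0.001
```

```bash
python3 -c "
from h import *
where()"
```

```text
t 5.55 dock xyz mm [-88.4 -56.1  30.3] rot [-1.7974e+02 -1.0000e-01  1.0636e+02] F [-5.6 -1.2  4.6] gap 0.001
```

Still sliding at about 5.7 N. I'll continue in small rows until the force climbs against the stop.

>>> step_arm(moves=[[0, [0, 1.5, 0], [0, 0, 0]], [0, [0, 1.5, 0], [0, 0, 0]]])

```text
time: 5.75
ee_pos: [0.5042, -0.1718, 0.0302]
ee_rot: [-179.7, -0.1, 106.4]
force: [-8.9, -1.9, 6.7]
finger_gap: 0.005
```

>>> step_arm(moves=[[0, [0, 1.5, 0], [0, 0, 0]], [0, [0, 1.5, 0], [0, 0, 0]]])

```text
time: 5.95
ee_pos: [0.5042, -0.1717, 0.03]
ee_rot: [-179.4, -0.2, 106.3]
force: [-13.8, -4.7, 11.0]
finger_gap: 0.006
```

>>> step_arm(moves=[[0, [0, 1, 0], [0, 0, 0]], [0, [0, 1, 0], [0, 0, 0]]])

```text
time: 6.15
ee_pos: [0.5041, -0.1717, 0.0299]
ee_rot: [-179.2, -0.3, 106.3]
force: [-17.3, -4.4, 13.0]
finger_gap: 0.006
```

The TCP stalled at dock x ≈ -85.6 mm while the force rose, so the pack is against the stop. I'll back off, rise and look.

>>> step_arm(moves=[[0, [0, 0, 0], [0, 0, 0]], [0, [0, 0, 0], [0, 0, 0]], [0, [0, -15, 0], [0, 0, 0]], [0, [0, -15, 0], [0, 0, 0]], [0, [0, 0, -30], [0, 0, 0]], [0, [0, 0, -40], [0, 0, 0]], [0, [0, -30, -40], [0, 0, 0]], [0, [0, -30, 0], [0, 0, 0]], [0, [0, 0, 0], [0, 0, 0]], [0, [0, 0, 0], [0, 0, 0]]])

```text
time: 7.15
ee_pos: [0.4253, -0.1949, 0.1407]
ee_rot: [179.9, -0.0, 106.4]
force: [0.7, -0.2, 0.2]
finger_gap: 0.005
```

Run:
```python
from h import *
import cv2
where()
for n,(a,b,c,d) in {"top":(180,330,305,465),"side":(235,395,290,470)}.items():
    f=vision.grab_frame(n)[:,:,::-1];cv2.imwrite(f'pics/{n}2.png',cv2.resize(f[a:b,c:d],None,fx=3.75 if n=="side" else 4,fy=3.75 if n=="side" else 4,interpolation=cv2.INTER_CUBIC))
```

```text
t 7.15 dock xyz mm [-167.8  -56.3  140.7] rot [ 1.7992e+02 -1.0000e-02  1.0641e+02] F [ 0.7 -0.2  0.2] gap 0.005
```

View pics/top2.png

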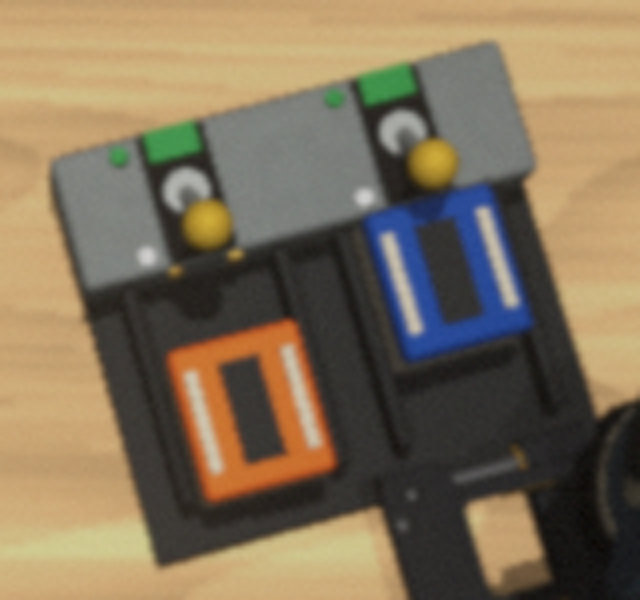

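View pics/side2.png

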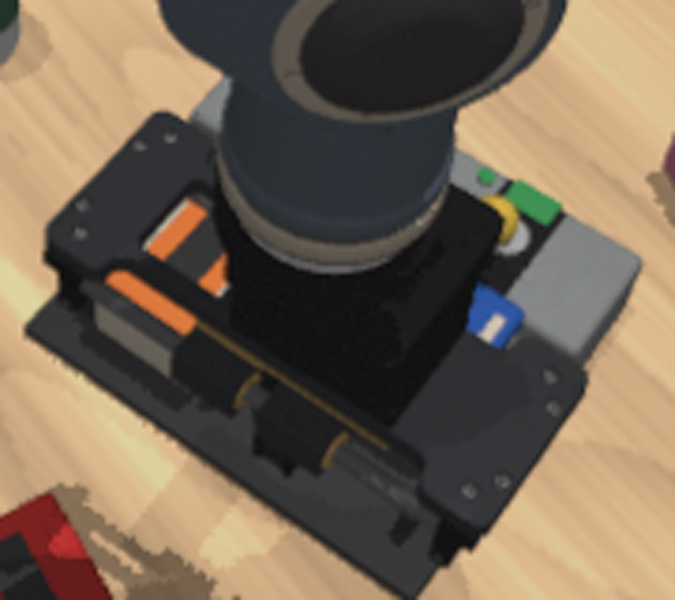

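The blue pack's front edge now meets the housing face (crop corners (365,215), (490,183)). Orange hasn't moved and both levers are still OFF. I'll check the pack's x numerically and then do the lever.

Run:
```python
from h import *
from scipy.optimize import least_squares
K=[[.0375,.0325,.058],[.0375,-.0325,.058],[-.0375,-.0325,.058],[-.0375,.0325,.058]]
for nm,L in(("before",[[383,280],[508,245],[552,385],[430,425]]),("after",[[365,215],[490,183],[532,325],[408,360]])):
    a=np.array(L)/4+[305,180]
    p=least_squares(lambda d:(proj("top",rig(d,K))-a).ravel(),[.5,-.1,.28]).x
    q=p[:2]-d0[:2];c,s=np.cos(d0[2]),np.sin(d0[2]);print(nm,c*q[0]+s*q[1],-s*q[0]+c*q[1],np.degrees(p[2]-d0[2]))
```

```text
before -0.06999172264309679 -0.05406776602715141 0.9094971660072224
after -0.03833273055043984 -0.054085972221607714 -0.5305985814161621
```

Home: x ≈ -38 mm. Now the approach behind the right knob, above the pack.

>>> step_arm(moves=[[0, [0, 40, 0], [0, 0, 0]], [0, [0, 40, 0], [0, 0, 0]], [0, [0, 40, 0], [0, 0, 0]], [0, [1, 13, 0], [0, 0, 0]], [0, [0, 0, 25], [0, 0, 0]], [0, [0, 0, 25], [0, 0, 0]], [0, [0, 0, 6], [0, 0, 0]], [0, [0, 0, 0], [0, 0, 0]]])

```text
time: 8.05
ee_pos: [0.552, -0.1561, 0.0832]
ee_rot: [-179.8, -0.1, 106.5]
force: [0.8, -0.1, 0.8]
finger_gap: 0.005
```

```bash
python3 -c "
from h import *
where()"
```

```text
t 8.05 dock xyz mm [-35.3 -54.3  83.2] rot [-1.7983e+02 -8.0000e-02  1.0647e+02] F [ 0.8 -0.1  0.8] gap 0.005
```

>>> step_arm(moves=[[0, [0, 10, 0], [0, 0, 0]], [0, [0, 8, 0], [0, 0, 0]], [0, [0, 6, 0], [0, 0, 0]], [0, [0, 6, 0], [0, 0, 0]], [0, [0, 6, 0], [0, 0, 0]]])

```text
time: 8.55
ee_pos: [0.5867, -0.147, 0.0853]
ee_rot: [-179.9, 0.0, 106.4]
force: [-2.9, -1.0, 1.9]
finger_gap: 0.009
```

>>> step_arm(moves=[[0, [0, 6, 0], [0, 0, 0]], [0, [0, 6, 0], [0, 0, 0]], [0, [0, 6, 0], [0, 0, 0]]])

```text
time: 8.85
ee_pos: [0.606, -0.1403, 0.0848]
ee_rot: [179.9, 0.0, 106.5]
force: [-0.1, -0.3, 0.9]
finger_gap: 0.01
```

>>> step_arm(moves=[[0, [0, 6, 0], [0, 0, 0]], [0, [0, 5, 0], [0, 0, 0]], [0, [0, 0, 0], [0, 0, 0]]])

```text
time: 9.15
ee_pos: [0.6162, -0.1373, 0.0844]
ee_rot: [180.0, -0.0, 106.5]
force: [0.2, 0.5, -0.8]
finger_gap: 0.002
```

Run:
```python
from h import *
import cv2
where()
for n,(a,b,c,d) in {"top":(180,330,305,465),"side":(235,395,290,470)}.items():
    f=vision.grab_frame(n)[:,:,::-1];cv2.imwrite(f'pics/{n}3.png',cv2.resize(f[a:b,c:d],None,fx=3,fy=3,interpolation=cv2.INTER_CUBIC))
```

```text
t 9.15 dock xyz mm [ 31.5 -54.2  84.4] rot [179.96  -0.   106.51] F [ 0.2  0.5 -0.8] gap 0.002
```

View pics/side3.png

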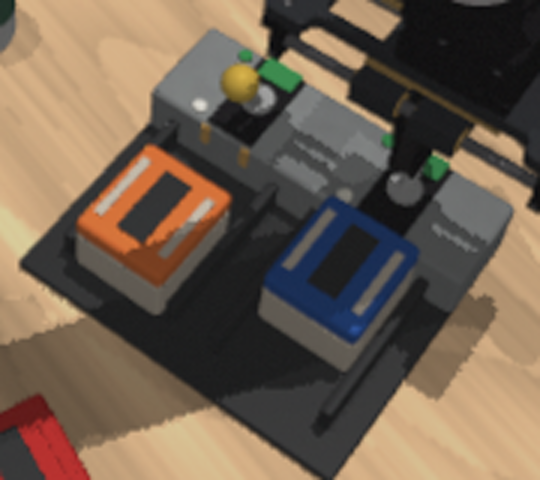

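The contact force fell to zero mid-push, so the lever snapped over. Retreating: straight back, then up, clear of the view.

>>> step_arm(moves=[[0, [0, -15, 0], [0, 0, 0]], [0, [0, -20, 0], [0, 0, 0]], [0, [0, -10, -30], [0, 0, 0]], [0, [0, 0, -40], [0, 0, 0]], [0, [0, -20, -40], [0, 0, 0]], [0, [0, -40, 0], [0, 0, 0]], [0, [0, -40, 0], [0, 0, 0]], [0, [0, -40, 0], [0, 0, 0]], [0, [0, -20, 0], [0, 0, 0]], [0, [0, 0, 0], [0, 0, 0]], [0, [0, 0, 0], [0, 0, 0]]])

```text
time: 10.35
ee_pos: [0.4189, -0.1961, 0.1949]
ee_rot: [179.9, 0.0, 106.4]
force: [0.5, 0.5, -0.4]
finger_gap: 0.002
```

Run:
```python
from h import *
import cv2
where()
f=vision.grab_frame("top")[:,:,::-1];cv2.imwrite('pics/top4f.png',f);cv2.imwrite('pics/top4.png',cv2.resize(f[180:330,305:465],None,fx=4,fy=4,interpolation=cv2.INTER_CUBIC))
print(proj("top",rig(d0,[[.035+.0264,-.055,.0933],[.035-.0264,.055,.0933]]))*4-np.array([305,180])*4)
```

```text
t 10.35 dock xyz mm [-174.3  -55.6  194.9] rot [1.7992e+02 1.0000e-02 1.0642e+02] F [ 0.5  0.5 -0.4] gap 0.002
[[401.14158813  56.1366335 ]
 [208.09066896 222.81620349]]
```

View pics/top4.png

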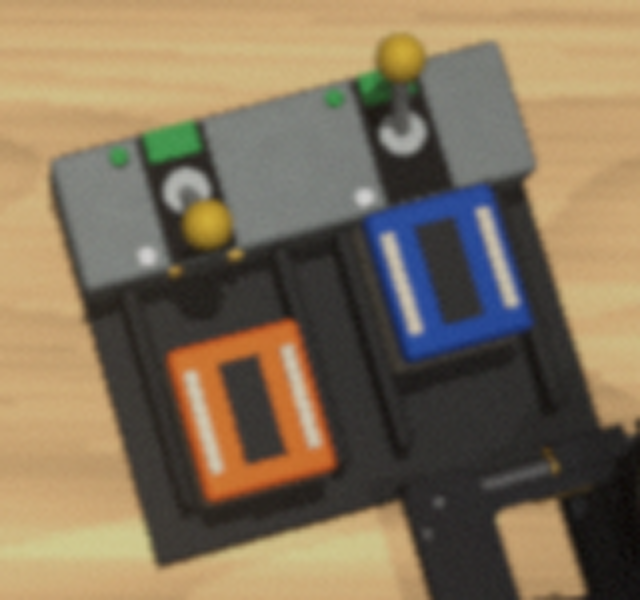

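View pics/top4f.png

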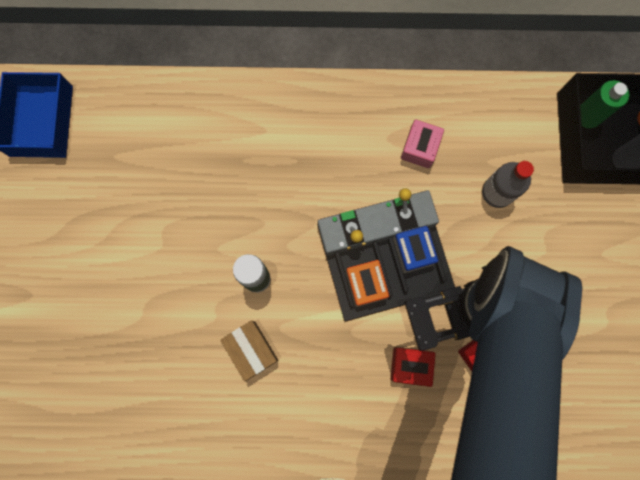

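The right knob is at crop (401,57), against (401,56) predicted for ON. The left knob is still at its OFF spot, the blue pack is against the stop, and orange and the bystanders haven't moved. The robot is clear, so I'm handing in.

```bash
python3 -c "
from cell import job
print(job.job_done())"
```

```text
the job is handed in; nothing more can be done
None
```

I pushed the blue-topped pack, which was in the right bay, home against the stop. I then flipped the right lever over to the green side, backed the arm clear and handed the job in at about 10.4 s of the 48 s allowed.

- **Blue pack:** the fingertips stalled while the push force rose to about 18 N horizontally. The picture after the push puts the pack at dock x ≈ -38 mm, where home is -37.5 mm. It looked unmoved in the last picture.
- **Levers:** the right knob is within about a pixel of where ON should put it, and the push force dropped to zero as it snapped over. The left lever is still OFF.
- **Everything else:** the orange pack, bottle, can and carton look unmoved. The arm was touching nothing, with under 1 N on the tool.

No check failed or disagreed. The final checks are by picture from the top camera only, and handing in gave no verdict.

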